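Restock the pantry trays by colour

ROBOT

A 6-joint arm with a two-finger parallel gripper is mounted at the origin on the work surface. World frame = base frame: x ahead of the robot, y to its left, z up, the work surface at z = 0. Lengths are in m, angles in rad, forces in N, time in s.
With the tool pointing down it reaches from about 0.35 to 0.975 m from the base axis. Payload 4.9 kg.
Tool frame: the origin (TCP) lies at the very end of the fingers, on their centre line; the grasp point (between the pads) lies 19 mm behind it; x points along the fingers, y is the direction in which the jaws open and shut, and the axes are right-handed (so a half turn about x gives the same grasp; the last joint's range is limited). The gripper opens to 85 mm and grips with 20 to 120 N. Pads are 22 mm wide; open, the fingers measure 114 mm over their backs; the gripper's body (76 mm by 85 mm) begins 54 mm behind the grasp point. The pads swing forward as they close: fully open they stand 13 mm farther back than shut.
Start: joints at [-1.418, 0.053, 1.613, -0, 1.476, -0.119], TCP at [0.168, -0.602, 0.231] pointing down, gripper open.
Joint ranges: [-3.01, 3.01], [-1.01, 2.22], [0.06, 2.58], [-1.02, 4.17], [0.09, 2.62], [-3.14, 3.14]. Speed limits (rad/s): [2.57, 2.57, 3.14, 3.14, 3.14, 3.14].

INTERFACE

Orientations are given as [roll, pitch, yaw] about the fixed x, y, z axes, in that order (R = Rz(yaw) Ry(pitch) Rx(roll)).
In Python, from workcell import r gives the robot as it stands.
- The arm moves only by the shell command python3 -m creep 'ROWS' [OPENING]. ROWS is JSON, a list of rows, each a list of 2 entries, a list of its own where there are three numbers: the shift along the tool's x, y, z as a fraction of full scale, then the turn, a rotation vector about the tool's x, y, z as a fraction of full scale. A call has exactly 5 rows; each row shifts and turns the commanded pose from where the row before left it, along the tool's axes as they then stand; what a row does not reach is not made up. Full scale, the value 1, is 0.5 m for a shift and 5 degrees for a turn. A row lasts 1/10 s, in which the tool goes at most 50 mm and 8.59 degrees, less where a joint would pass 70% of its speed; a pose out of reach is approached as far as the arm can. A call with a number of a shift or a turn outside -1 to 1 is refused whole. A call with a gripper value outside its range is refused whole. OPENING is the closure in counts, from 0 (fully open) to 255 (shut), set as the call begins (- or left out, the last holds). The fingers move at their own pace and stop on an object; the grip force is fixed at half the most. Time passes only in rows, so rows that do not move let the fingers close, or fill a call up. It gives the time, the measured TCP pose, the force and the opening at its end, in the units of the state.
- r.read_state(): the state, without advancing time (a new reading comes with each control period).
- r.snapshot(name): name is "side" or "top"; returns the picture (480x640x3 uint8, red, green, blue); there is no depth.
- r.camera_params(name): a dict with "intrinsics" (3x3 intrinsics, pixels), "dist" ([k1, k2, p1, p2, k3] as OpenCV has them; the pictures are not rectified), "world_from_camera" (4x4, takes a point from camera to world coordinates). Camera axes: x right, y down, z forward; pixel columns grow to the right and rows downward; lengths in m; the calibration is good to about 2 mm. A picture is of the moment at which its call begins. camera_params takes no time and is no camera call.
- r.job_done(): hands the job in, once; it reports no verdict.
Trained networks look in the newest picture that a camera, given by its name, has taken for a name from the list of things; names that differ only in an ending like _2 or _b are one class to them, and where a whole thing is asked for, a point or a joint stands for the part that bears it (a point fixed in the world has none). Each returns a list of dicts, best first, with "conf" (0 to 1); they miss things now and then, are a little off and sometimes report something else, mostly with a low value. They report only what shows in the picture. A call takes as long as a camera call.
- r.find_in(camera, name): "rect" ([left, top, right, bottom] in pixels, round what is visible of it).
The state is a dict: "clock": time; "joint_positions": joint angles; "qd": joint speeds; "joint_torque": joint torques, N m; "ee_pos": TCP position; "tcp_rot": TCP orientation; "contact_force": force on the tool from outside, world axes, zero at the start; "wrist_torque": the same for the moment, N m; "grip_width": finger opening in m.
Only numpy, scipy, OpenCV 4.12 (cv2) and the standard library are available. Lean on these libraries where they do the work, as an engineer would, in place of code of your own. Each camera call takes 0.05 s, during which the arm holds its last target. There are 200 camera calls.

TASK

Sort the food into the cardboard trays by colour: stand the tall red tin, the green tin, the yellow tin and the blue carton upright on the floor of the tray of its own colour, then set the low flat tin with the white lid squarely on top of the tall red tin in the red tray. Set everything down gently without dropping it or knocking any of it over, and leave the glass jar standing where it is.

Things in the scene. Friction and masses are not known exactly. Their poses are not given: they have to be found in the camera images.
- red_tin_mid (a point): tall red food tin, 56 mm in diameter, 85 mm high, standing; red label and a large round red sticker on its steel lid. 0.16 to 0.31 kg. This point is its centre, 42.5 mm above its underside; z is its axis, up
- green_tin_mid (a point): tall green food tin, 60 mm in diameter, 80 mm high, standing; green label and a large round green sticker on its steel lid. 0.16 to 0.31 kg. This point is its centre, 40 mm above its underside; z is its axis, up
- yellow_tin_mid (a point): tall yellow food tin, 56 mm in diameter, 72 mm high, standing; yellow label and a large round yellow sticker on its steel lid. 0.16 to 0.31 kg. This point is its centre, 36 mm above its underside; z is its axis, up
- blue_carton_mid (a point): blue food carton, standing, 56 mm along its x, 42 mm along its y, 90 mm high, stiff. About 0.12 kg. This point is its centre, 45 mm above its underside; z up
- flat_tin_mid (a point): low flat fish tin, 62 mm in diameter and 36 mm high, with a red label round its side and a white lid with a steel rim and a small steel pull tab. About 0.11 kg. This point is its centre, 18 mm above its underside; z is its axis, up
- red_tray: open square tray of brown cardboard with a red floor and red strips outside on two opposite sides: 88 x 88 mm outside, 80 x 80 mm inside, rim 16 mm high, floor 4 mm thick, walls 4 mm. Fixed to the table. Origin: centre of its underside, on the table; z up. Its x and y axes run along its sides. Empty at the start
- green_tray: open square tray of brown cardboard with a green floor and green strips outside on two opposite sides: 88 x 88 mm outside, 80 x 80 mm inside, rim 16 mm high, floor 4 mm thick, walls 4 mm. Fixed to the table. Origin: centre of its underside, on the table; z up. Its x and y axes run along its sides. Empty at the start
- yellow_tray: open square tray of brown cardboard with a yellow floor and yellow strips outside on two opposite sides: 88 x 88 mm outside, 80 x 80 mm inside, rim 16 mm high, floor 4 mm thick, walls 4 mm. Fixed to the table. Origin: centre of its underside, on the table; z up. Its x and y axes run along its sides. Empty at the start
- blue_tray: open square tray of brown cardboard with a blue floor and blue strips outside on two opposite sides: 88 x 88 mm outside, 80 x 80 mm inside, rim 16 mm high, floor 4 mm thick, walls 4 mm. Fixed to the table. Origin: centre of its underside, on the table; z up. Its x and y axes run along its sides. Empty at the start
- jar_mid (a point): bystander: an amber glass jar with a white screw cap, 66 mm in diameter, 100 mm high, standing loose among the trays. This point is on its axis 50 mm above its underside

How it is judged:
By the outcome, as a careful person would: the job done as asked, in the order asked, and still so for the second after the job is handed in, with the robot touching nothing.
It also fails if it takes over 120 s, if anything falls off the work surface, if the arm or the gripper's body presses on something with over 40 N, if the wrist force passes 120 N, or if a joint passes its speed limit or range.

## Working session

There is one attempt and no reset: what is moved stays moved. The work goes in short steps, Python scripts to look and compute and a shell command to move; the robot and the scene stay as the last step left them, time stands still between calls to the robot, and variables do not carry over. Pictures are saved under pics/ and viewed, about 12 in all and at most 16, crops included, and the job is handed in when it is done.

```bash
mkdir -p pics; ls; python3 - <<'E'
from workcell import r
import cv2,numpy as np
s=r.read_state(); print({k:np.round(v,4).tolist() for k,v in s.items()})
for n in("top","side"):
    im=r.snapshot(n); cv2.imwrite(f"pics/{n}0.png",im[...,::-1])
    p=r.camera_params(n); print(n,np.round(p["intrinsics"],1).tolist(),np.round(p["dist"],4),np.round(p["world_from_camera"],4).tolist())
    for o in "red_tin_mid green_tin_mid yellow_tin_mid blue_carton_mid flat_tin_mid jar_mid red_tray green_tray yellow_tray blue_tray".split():
        print(o,[(np.round(d["rect"]).tolist(),round(d["conf"],2)) for d in r.find_in(n,o)][:2])
E
```

```text
pics
{'clock': 0.0, 'joint_positions': [-1.418, 0.0534, 1.6143, 0.0, 1.476, -0.119], 'qd': [-0.0004, -0.0003, -0.0016, -0.0009, 0.001, 0.0012], 'joint_torque': [0.0009, -39.3683, -37.0174, -0.0, 0.0071, 0.0], 'ee_pos': [0.1677, -0.6014, 0.23], 'tcp_rot': [-1.6905, 1.5687, 1.7229], 'contact_force': [-0.0768, 0.5153, -0.3323], 'wrist_torque': [-0.0373, -0.0133, 0.0405], 'grip_width': 0.0857}
top [[507.5, 0.0, 310.6], [0.0, 507.5, 244.3], [0.0, 0.0, 1.0]] [-0.0541  0.      0.      0.      0.    ] [[0.0108, -0.9815, 0.1912, 0.3099], [-0.9998, -0.0136, -0.0132, 0.0093], [0.0155, -0.191, -0.9815, 1.1969], [0.0, 0.0, 0.0, 1.0]]
red_tin_mid [([367.0, 259.0, 397.0, 289.0], 0.89)]
green_tin_mid [([152.0, 290.0, 185.0, 318.0], 0.73)]
yellow_tin_mid [([219.0, 260.0, 254.0, 288.0], 0.88)]
blue_carton_mid []
flat_tin_mid [([423.0, 304.0, 455.0, 326.0], 0.6)]
jar_mid [([384.0, 177.0, 419.0, 215.0], 0.95), ([370.0, 260.0, 394.0, 289.0], 0.3)]
red_tray [([449.0, 234.0, 498.0, 280.0], 0.83)]
green_tray [([291.0, 174.0, 334.0, 216.0], 0.92)]
yellow_tray []
blue_tray [([125.0, 218.0, 172.0, 261.0], 0.94
[... 164 characters left out ...]
04, 0.4851, 0.0623], [-0.5706, 0.4311, -0.699, 0.6756], [0.0009, -0.8508, -0.5255, 0.5706], [0.0, 0.0, 0.0, 1.0]]
red_tin_mid [([366.0, 210.0, 393.0, 252.0], 0.93)]
green_tin_mid [([422.0, 215.0, 446.0, 238.0], 0.7), ([256.0, 340.0, 298.0, 409.0], 0.64)]
yellow_tin_mid [([274.0, 288.0, 309.0, 336.0], 0.67)]
blue_carton_mid [([322.0, 235.0, 358.0, 286.0], 0.62)]
flat_tin_mid [([420.0, 215.0, 447.0, 236.0], 0.73), ([277.0, 287.0, 309.0, 335.0], 0.48)]
jar_mid []
red_tray [([380.0, 190.0, 416.0, 217.0], 0.73)]
green_tray [([248.0, 233.0, 296.0, 264.0], 0.71), ([422.0, 215.0, 445.0, 237.0], 0.27)]
yellow_tray [([182.0, 278.0, 243.0, 322.0], 0.62)]
blue_tray [([135.0, 344.0, 211.0, 410.0], 0.83)]
```

```bash
python3 - <<'E'
import cv2
a=cv2.imread("pics/top0.png")[150:350,100:520]; cv2.imwrite("pics/topc.png",cv2.resize(a,None,fx=1.9,fy=1.9,interpolation=2))
b=cv2.imread("pics/side0.png")[170:430,120:460]; cv2.imwrite("pics/sidec.png",cv2.resize(b,None,fx=2.3,fy=2.3,interpolation=2))
E
```

```text
(no output)
```

View pics/topc.png

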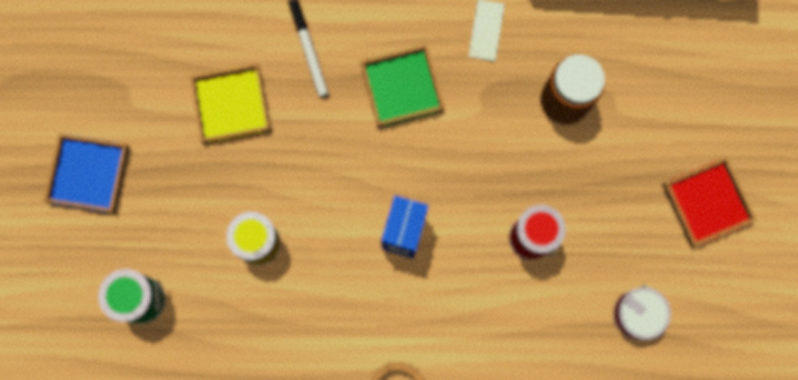

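View pics/sidec.png

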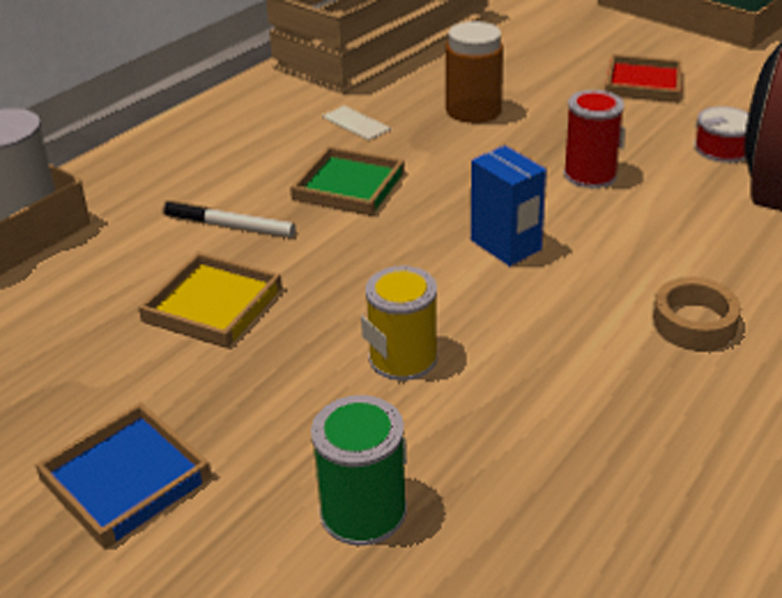

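The top view (1.9x crop) shows the blue tray at (88,175), yellow tray (232,105), green tray (402,88), red tray (708,203), green tin (125,296), yellow tin (250,236), carton (405,227), red tin (540,229), flat tin (642,314) and jar (578,80). The side view shows small tags sticking out of the yellow, red and green tins, so I will choose jaw directions that miss them. Next I measure with colour masks and triangulation.

```bash
cat > h.py <<'E'
import numpy as np,cv2
from scipy.spatial.transform import Rotation as Rot
from workcell import r
P={n:r.camera_params(n) for n in("top","side")}
def ray(n,uv):
    p=P[n];T=np.array(p["world_from_camera"])
    q=cv2.undistortPoints(np.float64(uv).reshape(-1,1,2),np.array(p["intrinsics"]),np.array(p["dist"])).reshape(-1,2)
    return T[:3,3],np.c_[q,np.ones(len(q))]@T[:3,:3].T
def onz(n,uv,z):
    o,d=ray(n,uv); return o+d*((z-o[2])/d[:,2])[:,None]
def tri(uvt,uvs):
    o1,d1=ray("top",[uvt]);o2,d2=ray("side",[uvs]);d1,d2=d1[0],d2[0]
    k=np.linalg.lstsq(np.c_[d1,-d2],o2-o1,rcond=None)[0]
    a,b=o1+k[0]*d1,o2+k[1]*d2
    return (a+b)/2,np.linalg.norm(a-b)*1000
HUE={"red":[(0,6),(174,180)],"green":[(50,85)],"yellow":[(22,34)],"blue":[(100,125)]}
def mask(im,c,s=150,v=70):
    h=cv2.cvtColor(im,cv2.COLOR_RGB2HSV);m=0
    for a,b in HUE[c]: m=m|cv2.inRange(h,(a,s,v),(b,255,255))
    return m
def blobs(m,amin=80):
    cs=cv2.findContours(m,cv2.RETR_EXTERNAL,cv2.CHAIN_APPROX_NONE)[0]
    out=[]
    for c in cs:
        M=cv2.moments(c)
        if M["m00"]>amin: out.append((M["m00"],np.array([M["m10"],M["m01"]])/M["m00"],c))
    return sorted(out,key=lambda t:-t[0])
def pose():
    s=r.read_state();R=Rot.from_euler("xyz",s["tcp_rot"]).as_matrix();return np.array(s["ee_pos"]),R,s
def plan(xyz,yaw=None):
    """yaw: wanted direction (deg, mod 180) of jaw axis in world; shifts are AFTER the turn"""
    p,R,s=pose();cur=np.degrees(np.arctan2(R[1,1],R[0,1]))
    out=""
    T=R.copy()
    if yaw is not None:
        e=(yaw-cur+90)%180-90
        y=np.array([np.cos(np.radians(cur+e)),np.sin(np.radians(cur+e)),0]);x=np.array([0,0,-1.]);Rn=np.c_[x,y,np.cross(x,y)]
        rv=Rot.from_matrix(R.T@Rn).as_rotvec(degrees=True);out=f"turn(deg) {np.round(rv,2)} frac {np.round(rv/5,3)} q6={s['joint_positions'][5]:.2f} "
        T=Rn
    d=T.T@(np.array(xyz)-p)
    print(out+f"jaw {cur:.1f} shift frac tot {np.round(d/0.5,4)} mm {np.round(d*1000,1)}")
E
python3 - <<'E'
from h import *
im={n:r.snapshot(n) for n in P}
for n in P:
    for c in HUE:
        for a,uv,k in blobs(mask(im[n],c)):
            q=onz(n,k.reshape(-1,2),.004)[:,:2]*1000
            (cx,cy),(w,h),an=cv2.minAreaRect(q.astype(np.float32))
            print(n,c,a,np.round(uv,1),"z=4mm rect",np.round([cx,cy,w,h,an],1))
E
```

```text
top red 5301.5 [300.1 451. ] z=4mm rect [ 65.9  14.9 137.8 219.8   7.7]
top red 934.5 [473.3 255.8] z=4mm rect [ 519.8 -399.1   77.4   76.9   22.8]
top red 746.0 [615.7 471.8] z=4mm rect [  10.5 -685.1   51.3  188.7   13.5]
top red 233.0 [264.5 398. ] z=4mm rect [190.2  93.5  36.1  70.3  50.4]
top red 194.5 [384.6 269.8] z=4mm rect [ 483.1 -183.8   38.4   37.8   44.8]
top red 90.0 [309.6 388.4] z=4mm rect [210.7  -4.6  45.7  21.9  64.6]
top green 825.5 [311.3 194.3] z=4mm rect [666.8  -7.4  74.4  75.1  16.3]
top green 201.0 [164.8 305. ] z=4mm rect [392.9 332.8  37.7  37.7   3.4]
top yellow 1032.5 [221.  204.4] z=4mm rect [637.1 211.9  83.7  83.6  11.6]
top yellow 186.0 [231.5 273.5] z=4mm rect [469.4 179.8  36.1  35.5   2.1]
top blue 875.5 [144.6 240.5] z=4mm rect [546.4 391.7  73.8  75.2  81.9]
top blue 172.5 [317.1 269.5] z=4mm rect [482.3 -23.1  19.7  60.2  74. ]
top blue 158.0 [307.9 266.4] z=4mm rect [488.4  -0.8  18.   60.3  74.8]
side red 2641.5 [575.2 398. ] z=4mm rect [ -7.9  60.4 195.   82.7   6.6]
side red 2635.5 [569.3 226.3] z=4mm rect [ 101.2 -564.9  161.3  306.    11.
[... 208 characters left out ...]
08.5   76.8   60.4   23.5]
side red 153.0 [432.4 232.9] z=4mm rect [ 383.  -302.3   48.1   62.3   21.3]
side green 417.0 [274.9 355.1] z=4mm rect [439.2 256.3  47.6  47.5   3. ]
side green 357.0 [271.3 247.1] z=4mm rect [671.2 -13.6  69.5  62.4  14.9]
side yellow 704.5 [211.6 298.5] z=4mm rect [644.9 207.9  71.3  70.2  12.2]
side yellow 599.0 [295.9 318. ] z=4mm rect [473.3 157.4  55.8  91.5  37.7]
side yellow 208.0 [293.8 294.3] z=4mm rect [515.9 102.3  42.8  43.6  69.1]
side blue 1376.5 [172.7 374.4] z=4mm rect [550.6 387.5  75.7  69.   81.8]
side blue 693.0 [334.  258.7] z=4mm rect [514.  -60.3  57.3 194.6  33.9]
side blue 81.0 [345.6 239.9] z=4mm rect [ 544.2 -143.    18.8   65.    73.9]
```

```bash
python3 - <<'E'
from h import *
im={n:r.snapshot(n) for n in P}
B={(n,c):blobs(mask(im[n],c,v=V),40) for n in P for c in HUE for V in [110 if n=="top" else 150]}
def near(n,c,uv,rad=12):
    l=[b for b in B[n,c] if np.hypot(*(b[1]-uv))<rad]; return l[0] if l else None
for c,t,s in(("red",(384.6,269.8),(379.6,214.3)),("green",(164.8,305),(274.9,355.1)),("yellow",(231.5,273.5),(293.8,294.3))):
    a,b=near("top",c,t),near("side",c,s)
    print(c,a and np.round(a[1],1),b and (b[0],np.round(b[1],1)))
    x,e=tri(a[1],b[1] if b else s); print("  tri mm",np.round(x*1000,1),"gap",round(e,1)," top@lid",np.round(onz("top",[a[1]],{"red":.085,"green":.08,"yellow":.072}[c])*1000,1))
x,e=tri((313.7,267.4),(341.1,240.2));print("carton",np.round(x*1000,1),e)
h=cv2.cvtColor(im["top"],cv2.COLOR_RGB2HSV)
m=cv2.inRange(h,(0,0,110),(180,75,255)); m[:295]=0;m[335:]=0;m[:,:415]=0;m[:,465:]=0
for a,uv,k in blobs(m):
    e=cv2.fitEllipse(k);print("flat top",a,uv,e,np.round(onz("top",[uv,e[0]],.036)*1000,1)); ft=e[0]
h=cv2.cvtColor(im["side"],cv2.COLOR_RGB2HSV)
m=cv2.inRange(h,(0,0,110),(180,75,255)); m[:200]=0;m[240:]=0;m[:,:415]=0;m[:,450:]=0
for a,uv,k in blobs(m):
    e=cv2.boundingRect(k);print("flat side",a,uv,e,tri(ft,uv))
# carton top in top view
m=mask(im["top"],"blue",v=60);m[:,:290]=0
pts=cv2.findNonZero(m);print("blue bbox",cv2.boundingRect(pts))
big=[cv2.resize(im["top"][245:295,295:345],(400,400),interpolation=2),cv2.resize(im["side"][225:295,315:385],(400,400),interpolation=2)]
cv2.imwrite("pics/cart.png",np.hstack(big)[...,::-1])
E
```

```text
red [384.7 269.9] (79.5, array([378.9, 213.9]))
  tri mm [ 471.6 -170.3   84.8] gap 1.2  top@lid [[ 471.1 -170.5   85. ]]
green [164.8 305. ] None
  tri mm [388.1 313.   80.1] gap 1.5  top@lid [[387.5 312.6  80. ]]
yellow [231.5 273.5] (208.5, array([293.7, 294.3]))
  tri mm [461.1 170.7  71.5] gap 1.8  top@lid [[460.2 170.1  72. ]]
carton [475.3 -12.2  89.9] 3.1421959844982097
flat top 560.0 [438.83125    314.59553571] ((438.8360290527344, 314.5989685058594), (26.025802612304688, 27.479503631591797), 153.71534729003906) [[ 376.3 -301.4   36. ]
 [ 376.3 -301.5   36. ]]
flat side 181.0 [434.41712707 221.68692449] (423, 216, 22, 13) (array([ 0.37865469, -0.30093708,  0.03486123]), np.float64(4.8912209503915065))
blue bbox (302, 254, 22, 29)
```

View pics/cart.png

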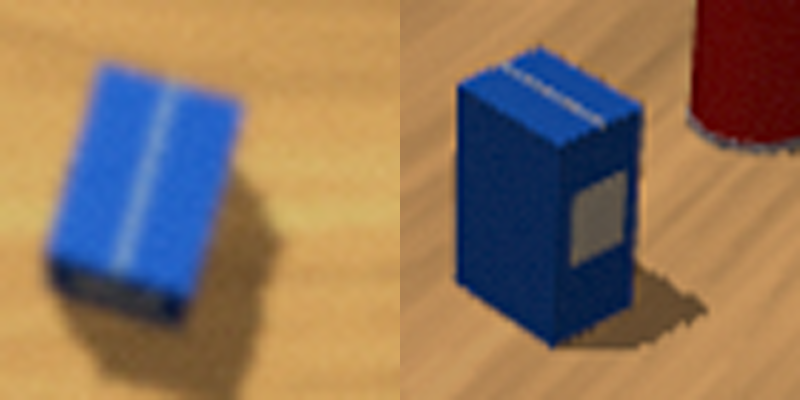

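The left crop shows the carton's top face with corners at about (102,62), (243,102), (188,297) and (48,250), at 8x scale. All lid heights match the text to within about 1 mm.

```bash
cat >> h.py <<'E'
OBJ={"red":(.4713,-.1704),"green":(.3878,.3128),"yellow":(.4606,.1704),"flat":(.3765,-.3014)}
TRAY={"red":(.520,-.397),"green":(.665,-.0065),"yellow":(.637,.212),"blue":(.545,.390)}
E
python3 - <<'E'
from h import *
k=np.array([(102,62),(243,102),(188,297),(48,250)])/8+[295,245]-.44
w=onz("top",k,.09)*1000;print(np.round(w,1).tolist(),"c",np.round(w.mean(0),1))
e=[w[i]-w[(i+1)%4] for i in range(4)];print([ (round(np.hypot(*v[:2]),1),round(np.degrees(np.arctan2(v[1],v[0]))%180,1)) for v in e])
c=w.mean(0)
s=np.array([(458,86),(540,47),(640,106),(558,148)])-[400,0]; s=s*70/400+[315,225]-.44
t,g=tri(k.mean(0),s.mean(0)); print(np.round(t*1000,1),g)
ws=onz("side",s,.09)*1000;print(np.round(ws.mean(0),1));e=[ws[i]-ws[(i+1)%4] for i in range(4)];print([ (round(np.hypot(*v[:2]),1),round(np.degrees(np.arctan2(v[1],v[0]))%180,1)) for v in e])
plan((*OBJ["red"],.23),125); print(pose()[2]["clock"])
E
```

```text
[[507.4, 1.6, 90.0], [496.7, -37.5, 90.0], [442.3, -22.7, 90.0], [454.8, 15.8, 90.0]] c [475.3 -10.7  90. ]
[(np.float64(40.6), np.float64(74.7)), (np.float64(56.3), np.float64(164.8)), (np.float64(40.5), np.float64(72.1)), (np.float64(54.5), np.float64(164.9))]
[476.2 -10.4  87.5] 1.435708108744437
[475.2  -7.1  90. ]
[(np.float64(42.1), np.float64(77.2)), (np.float64(54.4), np.float64(163.7)), (np.float64(41.9), np.float64(77.3)), (np.float64(54.4), np.float64(163.9))]
turn(deg) [-19.43  -0.     0.  ] frac [-3.885 -0.     0.   ] q6=-0.12 jaw -74.4 shift frac tot [ 0.0026 -0.359  -0.9924] mm [   1.3 -179.5 -496.2]
1.3
```

```bash
python3 -m creep '[[[0,0,0],[-0.971,0,0]],[[0,0,0],[-0.971,0,0]],[[0,0,0],[-0.971,0,0]],[[0,0,0],[-0.972,0,0]],[[0,-0.014,-0.04],[0,0,0]]]' 0
python3 -m creep '[[[0,-0.03,-0.08],[0,0,0]],[[0,-0.03,-0.08],[0,0,0]],[[0,-0.03,-0.08],[0,0,0]],[[0,-0.03,-0.08],[0,0,0]],[[0,-0.03,-0.08],[0,0,0]]]'
python3 -m creep '[[[0,-0.03,-0.08],[0,0,0]],[[0,-0.03,-0.08],[0,0,0]],[[0,-0.03,-0.08],[0,0,0]],[[0,-0.03,-0.08],[0,0,0]],[[0,-0.03,-0.08],[0,0,0]]]'
python3 - <<'E'
from h import *
plan((*OBJ["red"],.04),125)
E
```

```text
clock: 1.8
ee_pos: [0.1792, -0.5858, 0.2312]
tcp_rot: [0.25, 1.57, -2.282]
contact_force: [0.4, 0.4, 0.3]
grip_width: 0.085
clock: 2.3
ee_pos: [0.3017, -0.4073, 0.2314]
tcp_rot: [1.685, 1.57, -0.846]
contact_force: [0.7, -0.2, -0.1]
grip_width: 0.0854
clock: 2.8
ee_pos: [0.4225, -0.231, 0.2316]
tcp_rot: [1.867, 1.57, -0.664]
contact_force: [0.7, -1.0, -0.2]
grip_width: 0.0853
turn(deg) [-0.01 -0.02 -0.06] frac [-0.003 -0.003 -0.011] q6=0.31 jaw -55.0 shift frac tot [ 0.3833 -0.0434 -0.1494] mm [191.6 -21.7 -74.7]
```

```bash
python3 -m creep '[[[0,-0.023,-0.076],[0,0,0]],[[0,-0.022,-0.076],[0,0,0]],[[0.08,0,0],[0,0,0]],[[0.06,0,0],[0,0,0]],[[0,0,0],[0,0,0]]]'
python3 - <<'E'
from h import *
plan((*OBJ["red"],.04),125)
E
```

```text
clock: 3.3
ee_pos: [0.4684, -0.1685, 0.1563]
tcp_rot: [-1.105, 1.561, 2.649]
contact_force: [-0.7, 0.3, 0.2]
grip_width: 0.0855
turn(deg) [0.05 0.25 0.49] frac [0.011 0.049 0.098] q6=0.46 jaw -54.9 shift frac tot [ 0.2326  0.0065 -0.0026] mm [116.3   3.3  -1.3]
```

```bash
python3 -m creep '[[[0.05,0,0],[0,0,0]],[[0.05,0,0],[0,0,0]],[[0.05,0,0],[0,0,0]],[[0.03,0,0],[0,0,0]],[[0,0,0],[0,0,0]]]'
python3 - <<'E'
from h import *
plan((*OBJ["red"],.04),125)
E
```

```text
clock: 3.8
ee_pos: [0.4702, -0.1703, 0.0702]
tcp_rot: [-1.115, 1.568, 2.637]
contact_force: [-0.2, -0.6, -0.1]
grip_width: 0.0853
turn(deg) [-0.03  0.08  0.16] frac [-0.006  0.016  0.032] q6=0.46 jaw -55.0 shift frac tot [ 0.0603  0.0015 -0.0017] mm [30.2  0.8 -0.9]
```

```bash
python3 -m creep '[[[0.03,0,-0.001],[0,0,0]],[[0.03,0,0],[0,0,0]],[[0,0,0],[0,0,0]],[[0,0,0],[0,0,0]],[[0,0,0],[0,0,0]]]'
python3 -m creep '[[[0,0,0],[0,0,0]],[[0,0,0],[0,0,0]],[[0,0,0],[0,0,0]],[[0,0,0],[0,0,0]],[[0,0,0],[0,0,0]]]' 255
python3 -m creep '[[[0,0,0],[0,0,0]],[[-0.01,0,0],[0,0,0]],[[-0.02,0,0],[0,0,0]],[[-0.02,0,0],[0,0,0]],[[-0.02,0,0],[0,0,0]]]'
python3 - <<'E'
from h import *
plan((*TRAY["red"],.20),125)
E
```

```text
clock: 4.3
ee_pos: [0.472, -0.1704, 0.0418]
tcp_rot: [2.074, 1.57, -0.457]
contact_force: [-0.2, 0.1, -0.2]
grip_width: 0.0853
clock: 4.8
ee_pos: [0.4722, -0.1705, 0.0421]
tcp_rot: [2.164, 1.569, -0.367]
contact_force: [-0.1, 0.1, 6.0]
grip_width: 0.0551
clock: 5.3
ee_pos: [0.4713, -0.1702, 0.0769]
tcp_rot: [-0.839, 1.57, 2.913]
contact_force: [-0.2, -0.5, -3.4]
grip_width: 0.0549
turn(deg) [-0.    0.01  0.01] frac [-0.     0.002  0.003] q6=0.46 jaw -55.0 shift frac tot [-0.2462  0.4275  0.1805] mm [-123.1  213.7   90.3]
```

```bash
python3 -m creep '[[[-0.06,0,0],[0,0,0]],[[-0.06,0.04,0.02],[0,0,0]],[[0,0.08,0.034],[0,0,0]],[[0,0.085,0.036],[0,0,0]],[[0,0.085,0.036],[0,0,0]]]'
python3 -m creep '[[[0,0.08,0.032],[0,0,0]],[[0,0.057,0.022],[0,0,0]],[[0,0,0],[0,0,0]],[[0,0,0],[0,0,0]],[[0,0,0],[0,0,0]]]'
python3 - <<'E'
from h import *
plan((*TRAY["red"],.0465),125)
E
```

```text
clock: 5.8
ee_pos: [0.5036, -0.3268, 0.1377]
tcp_rot: [1.885, 1.569, -0.645]
contact_force: [0.8, 0.0, -3.4]
grip_width: 0.0547
clock: 6.3
ee_pos: [0.5201, -0.3957, 0.1362]
tcp_rot: [-1.656, 1.57, 2.096]
contact_force: [0.3, 0.2, -3.3]
grip_width: 0.0547
turn(deg) [ 0.03 -0.    0.05] frac [ 0.006 -0.001  0.011] q6=0.19 jaw -55.0 shift frac tot [0.1795 0.002  0.0015] mm [89.7  1.   0.8]
```

```bash
python3 -m creep '[[[0.05,0.001,0.001],[0,0,0]],[[0.05,0.001,0],[0,0,0]],[[0.04,0,0],[0,0,0]],[[0.026,0,0],[0,0,0]],[[0,0,0],[0,0,0]]]'
python3 -m creep '[[[0.003,0,0],[0,0,0]],[[0.003,0,0],[0,0,0]],[[0.003,0,0],[0,0,0]],[[0.001,0,0],[0,0,0]],[[0,0,0],[0,0,0]]]'
python3 - <<'E'
from h import *
plan((*TRAY["red"],.0461),125)
E
```

```text
clock: 6.8
ee_pos: [0.5192, -0.3956, 0.0509]
tcp_rot: [-1.385, 1.566, 2.368]
contact_force: [-0.7, 0.9, -3.2]
grip_width: 0.055
clock: 7.3
ee_pos: [0.5206, -0.398, 0.0487]
tcp_rot: [1.768, 1.57, -0.763]
contact_force: [-0.2, -0.2, -3.0]
grip_width: 0.0549
turn(deg) [-0.01 -0.01 -0.03] frac [-0.001 -0.001 -0.006] q6=0.19 jaw -55.0 shift frac tot [ 0.0052 -0.0024 -0.0002] mm [ 2.6 -1.2 -0.1]
```

```bash
python3 -m creep '[[[0.002,0,0],[0,0,0]],[[0.002,0,0],[0,0,0]],[[0.001,0,0],[0,0,0]],[[0,0,0],[0,0,0]],[[0,0,0],[0,0,0]]]'
```

```text
clock: 7.8
ee_pos: [0.5205, -0.398, 0.0462]
tcp_rot: [1.204, 1.571, -1.327]
contact_force: [-0.7, 0.7, 0.1]
grip_width: 0.0548
```

```bash
python3 -m creep '[[[0.001,0,0],[0,0,0]],[[0,0,0],[0,0,0]],[[0,0,0],[0,0,0]],[[0,0,0],[0,0,0]],[[0,0,0],[0,0,0]]]'
```

```text
clock: 8.3
ee_pos: [0.5205, -0.398, 0.0461]
tcp_rot: [0.722, 1.571, -1.808]
contact_force: [-3.3, 1.8, 5.9]
grip_width: 0.0549
```

```bash
python3 -m creep '[[[0,0,0],[0,0,0]],[[0,0,0],[0,0,0]],[[0,0,0],[0,0,0]],[[0,0,0],[0,0,0]],[[0,0,0],[0,0,0]]]' 0
python3 -m creep '[[[-0.02,0,0],[0,0,0]],[[-0.05,0,0],[0,0,0]],[[-0.08,0,0],[0,0,0]],[[-0.08,0,0],[0,0,0]],[[-0.06,0,0],[0,0,0]]]'
python3 - <<'E'
from h import *
im=r.snapshot("top");b=[b for b in blobs(mask(im,"red",v=110),40) if 430<b[1][0]<520 and 200<b[1][1]<300]
for a,uv,k in b: print(a,uv,onz("top",[uv],.089)*1000)
cv2.imwrite("pics/r1.png",cv2.resize(im[210:300,420:520],(800,600)[:2],interpolation=2)[...,::-1])
plan((.4755,-.0095,.2),75)
E
```

```text
clock: 8.8
ee_pos: [0.5205, -0.3978, 0.0451]
tcp_rot: [-2.677, 1.571, 1.075]
contact_force: [0.4, 0.6, -0.2]
grip_width: 0.0854
clock: 9.3
ee_pos: [0.5212, -0.3985, 0.1945]
tcp_rot: [1.773, 1.567, -0.757]
contact_force: [-0.9, -0.2, 0.6]
grip_width: 0.0855
310.5 [464.74020397 256.24852389] [[ 503.33609182 -350.46978215   89.        ]]
91.5 [482.3715847  248.90346084] [[ 520.58987852 -391.48965552   89.        ]]
turn(deg) [50.   -0.45 -0.62] frac [10.001 -0.09  -0.123] q6=0.19 jaw -55.0 shift frac tot [ 0.0014 -0.7304  0.2943] mm [   0.7 -365.2  147.2]
```

View pics/r1.png

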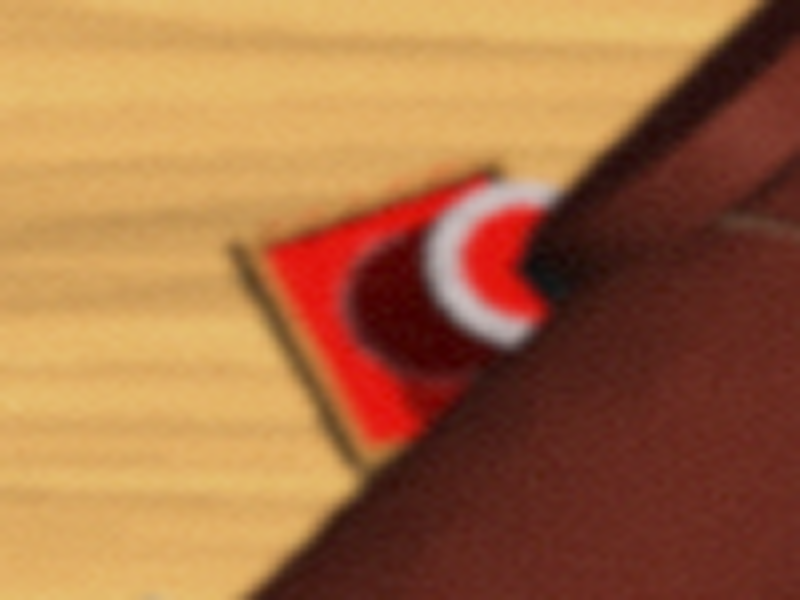

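The red tin stands inside the red tray: its lid shows at about (520,265) in the crop, with the tray corners at (240,245) and (370,470). Next is the carton.

```bash
python3 -m creep '[[[0,0,0],[1,0,0]],[[0,0,0],[1,0,0]],[[0,0,0],[1,0,0]],[[0,0,0],[1,0,0]],[[0,0,0],[1,0,0]]]'
python3 -m creep '[[[0,0,0],[1,0,0]],[[0,0,0],[1,0,0]],[[0,0,0],[1,0,0]],[[0,0,0],[1,0,0]],[[0,0,0],[1,0,0]]]'
python3 -m creep '[[[0,-0.08,0.032],[0,0,0]],[[0,-0.08,0.032],[0,0,0]],[[0,-0.08,0.032],[0,0,0]],[[0,-0.08,0.032],[0,0,0]],[[0,-0.08,0.032],[0,0,0]]]'
python3 -m creep '[[[0,-0.08,0.032],[0,0,0]],[[0,-0.08,0.032],[0,0,0]],[[0,-0.08,0.032],[0,0,0]],[[0,-0.08,0.032],[0,0,0]],[[0,-0.01,0.006],[0,0,0]]]'
python3 -m creep '[[[0.04,0,0],[0,0,0]],[[0.04,0,0],[0,0,0]],[[0.04,0,0],[0,0,0]],[[0,0,0],[0,0,0]],[[0,0,0],[0,0,0]]]'
python3 - <<'E'
from h import *
plan((.4755,-.0095,.046),75)
E
```

```text
clock: 9.85
ee_pos: [0.5205, -0.3979, 0.1909]
tcp_rot: [2.173, 1.57, -0.798]
contact_force: [-0.3, 0.1, -0.7]
grip_width: 0.0854
clock: 10.35
ee_pos: [0.5205, -0.3979, 0.1909]
tcp_rot: [2.651, 1.57, -0.756]
contact_force: [0.8, -0.1, -0.1]
grip_width: 0.0855
clock: 10.85
ee_pos: [0.4946, -0.1825, 0.1909]
tcp_rot: [3.07, 1.57, -0.333]
contact_force: [0.5, 0.8, 0.1]
grip_width: 0.085
clock: 11.35
ee_pos: [0.4724, -0.0038, 0.1909]
tcp_rot: [-2.159, 1.569, 0.726]
contact_force: [-0.1, -0.3, 0.2]
grip_width: 0.0854
clock: 11.85
ee_pos: [0.473, -0.0077, 0.1307]
tcp_rot: [1.26, 1.571, -2.144]
contact_force: [0.0, -0.1, 0.3]
grip_width: 0.0857
turn(deg) [-0.03  0.   -0.01] frac [-0.006  0.001 -0.002] q6=1.66 jaw -105.0 shift frac tot [ 0.1694  0.0022 -0.0057] mm [84.7  1.1 -2.9]
```

```bash
python3 -m creep '[[[0.04,0.002,-0.0055],[0,0,0]],[[0.05,0,0],[0,0,0]],[[0.05,0,0],[0,0,0]],[[0.029,0,0],[0,0,0]],[[0,0,0],[0,0,0]]]'
python3 -m creep '[[[0,0,0],[0,0,0]],[[0,0,0],[0,0,0]],[[0,0,0],[0,0,0]],[[0,0,0],[0,0,0]],[[0,0,0],[0,0,0]]]' 
python3 -m creep '[[[0,0,0],[0,0,0]],[[0,0,0],[0,0,0]],[[0,0,0],[0,0,0]],[[0,0,0],[0,0,0]],[[0,0,0],[0,0,0]]]' 255
python3 -m creep '[[[0,0,0],[0,0,0]],[[0,0,0],[0,0,0]],[[0,0,0],[0,0,0]],[[0,0,0],[0,0,0]],[[0,0,0],[0,0,0]]]' 
python3 - <<'E'
from h import *
plan((*TRAY["blue"],.19),75)
E
```

```text
clock: 12.35
ee_pos: [0.4747, -0.0091, 0.0451]
tcp_rot: [0.114, 1.568, 2.993]
contact_force: [-0.3, -0.4, -0.2]
grip_width: 0.0855
clock: 12.85
ee_pos: [0.4757, -0.009, 0.0464]
tcp_rot: [-3.03, 1.57, -0.151]
contact_force: [0.9, 0.5, -0.4]
grip_width: 0.0854
clock: 13.35
ee_pos: [0.4755, -0.009, 0.0459]
tcp_rot: [-3.031, 1.571, -0.151]
contact_force: [0.5, 0.5, 0.8]
grip_width: 0.0415
clock: 13.85
ee_pos: [0.4755, -0.009, 0.0459]
tcp_rot: [-3.116, 1.57, -0.237]
contact_force: [0.2, -0.4, 1.2]
grip_width: 0.0416
turn(deg) [-0.   -0.02  0.  ] frac [-0.001 -0.004  0.   ] q6=1.66 jaw -105.0 shift frac tot [-0.2882 -0.8067  0.0722] mm [-144.1 -403.4   36.1]
```

```bash
python3 -m creep '[[[-0.02,0,0],[0,0,0]],[[-0.05,0,0],[0,0,0]],[[-0.08,0,0],[-0.7,0,0]],[[-0.08,0,0],[-0.7,0,0]],[[-0.05,0,0],[0,0,0]]]' 
python3 - <<'E'
from h import *
plan((*TRAY["blue"],.19),82)
E
```

```text
clock: 14.35
ee_pos: [0.476, -0.009, 0.1894]
tcp_rot: [3.127, 1.567, -0.154]
contact_force: [0.4, 0.2, -0.4]
grip_width: 0.0416
turn(deg) [ 0.06 -0.2  -0.  ] frac [ 0.012 -0.04  -0.001] q6=1.53 jaw -97.9 shift frac tot [-0.0012 -0.8094 -0.0255] mm [  -0.6 -404.7  -12.8]
```

```bash
python3 -m creep '[[[0,-0.06,-0.002],[0,0,0]],[[0,-0.09,-0.003],[0,0,0]],[[0,-0.09,-0.003],[0,0,0]],[[0,-0.09,-0.003],[0,0,0]],[[0,-0.09,-0.003],[0,0,0]]]' 
python3 -m creep '[[[0,-0.09,-0.003],[0,0,0]],[[0,-0.09,-0.003],[0,0,0]],[[0,-0.09,-0.003],[0,0,0]],[[0,-0.07,-0.002],[0,0,0]],[[0,-0.049,0],[0,0,0]]]' 
python3 -m creep '[[[0.06,0,0],[0,0,0]],[[0.06,0,0],[0,0,0]],[[0.06,0,0],[0,0,0]],[[0,0,0],[0,0,0]],[[0,0,0],[0,0,0]]]' 
python3 - <<'E'
from h import *
plan((*TRAY["blue"],.05),82)
E
```

```text
clock: 14.85
ee_pos: [0.511, 0.1998, 0.1859]
tcp_rot: [0.503, 1.57, -2.779]
contact_force: [0.6, -0.1, -1.4]
grip_width: 0.0415
clock: 15.35
ee_pos: [0.5434, 0.3922, 0.1854]
tcp_rot: [0.369, 1.569, -2.911]
contact_force: [-0.0, -0.7, -1.4]
grip_width: 0.0414
clock: 15.85
ee_pos: [0.5434, 0.3896, 0.0955]
tcp_rot: [0.635, 1.569, -2.647]
contact_force: [0.8, -0.0, -2.0]
grip_width: 0.0418
turn(deg) [ 0.    0.09 -0.07] frac [ 0.     0.018 -0.014] q6=2.22 jaw -98.0 shift frac tot [ 0.091  -0.0012 -0.003 ] mm [45.5 -0.6 -1.5]
```

```bash
python3 -m creep '[[[0.04,-0.001,-0.003],[0,0,0]],[[0.03,0,0],[0,0,0]],[[0.012,0,0],[0,0,0]],[[0.003,0,0],[0,0,0]],[[0,0,0],[0,0,0]]]' 
python3 -m creep '[[[0.002,0,0],[0,0,0]],[[0.001,0,0],[0,0,0]],[[0,0,0],[0,0,0]],[[0,0,0],[0,0,0]],[[0,0,0],[0,0,0]]]'
```

```text
clock: 16.35
ee_pos: [0.5458, 0.3903, 0.0538]
tcp_rot: [-2.41, 1.57, 0.592]
contact_force: [0.3, 0.1, -1.3]
grip_width: 0.0415
clock: 16.85
ee_pos: [0.5456, 0.3902, 0.052]
tcp_rot: [-2.428, 1.571, 0.574]
contact_force: [-0.9, -0.3, -2.1]
grip_width: 0.0415
```

```bash
python3 -m creep '[[[0.002,0,0],[0,0,0]],[[0.001,0,0],[0,0,0]],[[0,0,0],[0,0,0]],[[0,0,0],[0,0,0]],[[0,0,0],[0,0,0]]]'
```

```text
clock: 17.35
ee_pos: [0.5456, 0.3902, 0.0503]
tcp_rot: [-0.049, 1.571, 2.953]
contact_force: [-0.2, -0.2, -1.7]
grip_width: 0.0415
```

```bash
python3 -m creep '[[[0.001,0,0],[0,0,0]],[[0.001,0,0],[0,0,0]],[[0,0,0],[0,0,0]],[[0,0,0],[0,0,0]],[[0,0,0],[0,0,0]]]'
```

```text
clock: 17.85
ee_pos: [0.5458, 0.3903, 0.05]
tcp_rot: [-2.685, 1.57, 0.317]
contact_force: [-1.8, -2.2, 4.7]
grip_width: 0.0413
```

```bash
python3 -m creep '[[[0,0,0],[0,0,0]],[[0,0,0],[0,0,0]],[[0,0,0],[0,0,0]],[[0,0,0],[0,0,0]],[[0,0,0],[0,0,0]]]' 0
python3 -m creep '[[[-0.02,0,0],[0,0,0]],[[-0.05,0,0],[0,0,0]],[[-0.07,0,0],[0,0,0]],[[-0.07,0,0],[0,0,0]],[[-0.04,0,0],[-0.6,0,0]]]'
python3 -m creep '[[[0,0,0],[-1,0,0]],[[0,0,0],[-1,0,0]],[[0,0,0],[-1,0,0]],[[0,0,0],[-1,0,0]],[[0,0,0],[-1,0,0]]]'
python3 -m creep '[[[0,0,0],[-1,0,0]],[[0,0,0],[-1,0,0]],[[0,0,0],[-1,0,0]],[[0,0,0],[0,0,0]],[[0,0,0],[0,0,0]]]'
python3 - <<'E'
from h import *
plan((*OBJ["green"],.17),125)
E
```

```text
clock: 18.35
ee_pos: [0.5456, 0.3902, 0.0491]
tcp_rot: [0.773, 1.571, -2.508]
contact_force: [-0.1, 0.4, -0.5]
grip_width: 0.0855
clock: 18.85
ee_pos: [0.547, 0.391, 0.1793]
tcp_rot: [-2.547, 1.565, 0.509]
contact_force: [-0.6, -0.2, 0.6]
grip_width: 0.0853
clock: 19.35
ee_pos: [0.5457, 0.3903, 0.1753]
tcp_rot: [-2.968, 1.57, 0.527]
contact_force: [0.2, -0.1, 0.0]
grip_width: 0.0856
clock: 19.85
ee_pos: [0.5457, 0.3902, 0.1749]
tcp_rot: [3.072, 1.57, 0.539]
contact_force: [-0.5, 0.4, 0.1]
grip_width: 0.0851
turn(deg) [-0.1  -0.04 -0.  ] frac [-0.021 -0.008 -0.001] q6=1.47 jaw -55.1 shift frac tot [ 0.0099 -0.0543  0.3475] mm [  4.9 -27.1 173.8]
```

```bash
python3 -m creep '[[[0,-0.01,0.06],[0,0,0]],[[0,-0.012,0.08],[0,0,0]],[[0,-0.012,0.08],[0,0,0]],[[0,-0.012,0.08],[0,0,0]],[[0,-0.008,0.047],[0,0,0]]]'
python3 -m creep '[[[0.04,0,0],[0,0,0]],[[0.04,0,0],[0,0,0]],[[0,0,0],[0,0,0]],[[0,0,0],[0,0,0]],[[0,0,0],[0,0,0]]]'
python3 - <<'E'
from h import *
plan((*OBJ["green"],.037),125)
im=r.snapshot("side");cv2.imwrite("pics/g1.png",cv2.resize(im[200:440,100:420],(800,600),interpolation=2)[...,::-1])
E
```

```text
clock: 20.35
ee_pos: [0.3858, 0.3118, 0.1741]
tcp_rot: [-0.272, 1.57, -2.804]
contact_force: [-0.3, 0.2, 0.2]
grip_width: 0.0855
clock: 20.85
ee_pos: [0.3888, 0.3133, 0.1357]
tcp_rot: [3.078, 1.569, 0.547]
contact_force: [0.2, -0.5, 0.5]
grip_width: 0.085
turn(deg) [-0.03 -0.11 -0.01] frac [-0.006 -0.023 -0.001] q6=1.49 jaw -55.0 shift frac tot [ 0.1974 -0.0004  0.0021] mm [98.7 -0.2  1.1]
```

View pics/g1.png

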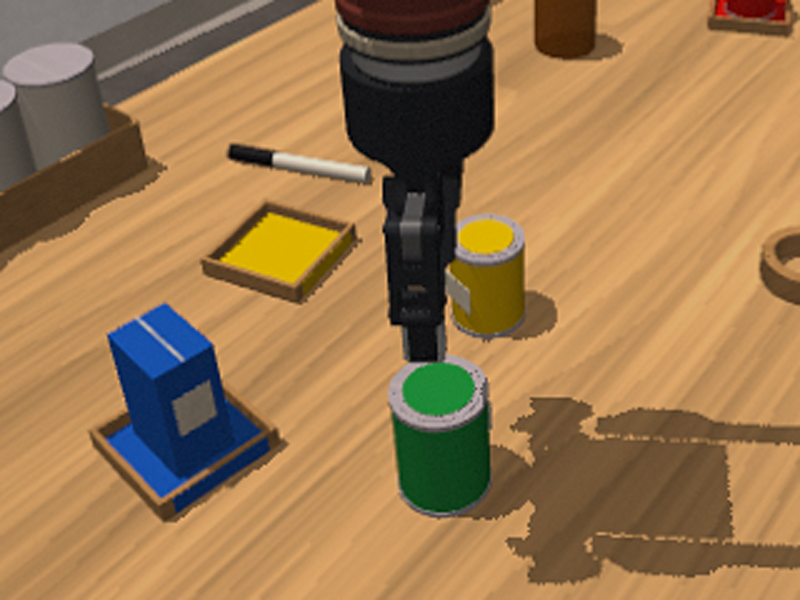

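The carton stands upright in the blue tray (centre at about (185,420) in the crop), and the gripper is over the green lid at (438,390). Descending.

```bash
python3 -m creep '[[[0.05,0,0.002],[0,0,0]],[[0.06,0,0],[0,0,0]],[[0.06,0,0],[0,0,0]],[[0.027,0,0],[0,0,0]],[[0,0,0],[0,0,0]]]'
python3 -m creep '[[[0,0,0],[0,0,0]],[[0,0,0],[0,0,0]],[[0,0,0],[0,0,0]],[[0,0,0],[0,0,0]],[[0,0,0],[0,0,0]]]' 
python3 -m creep '[[[0,0,0],[0,0,0]],[[0,0,0],[0,0,0]],[[0,0,0],[0,0,0]],[[0,0,0],[0,0,0]],[[0,0,0],[0,0,0]]]' 255
python3 -m creep '[[[0,0,0],[0,0,0]],[[-0.02,0,0],[0,0,0]],[[-0.05,0,0],[0,0,0]],[[-0.08,0,0],[0,0,0]],[[-0.08,0,0],[0,0,0]]]' 
python3 - <<'E'
from h import *
plan((*TRAY["green"],.19),125)
E
```

```text
clock: 21.4
ee_pos: [0.3861, 0.3116, 0.0343]
tcp_rot: [-0.088, 1.567, -2.619]
contact_force: [0.0, 0.6, 0.0]
grip_width: 0.0857
clock: 21.9
ee_pos: [0.3875, 0.3124, 0.0364]
tcp_rot: [3.072, 1.57, 0.541]
contact_force: [0.0, -0.8, -0.2]
grip_width: 0.0849
clock: 22.4
ee_pos: [0.3875, 0.3125, 0.0362]
tcp_rot: [-3.085, 1.57, 0.667]
contact_force: [-0.1, 0.9, 2.5]
grip_width: 0.0588
clock: 22.9
ee_pos: [0.3858, 0.3113, 0.1507]
tcp_rot: [-0.046, 1.567, -2.577]
contact_force: [0.4, 0.9, -1.2]
grip_width: 0.0589
turn(deg) [-0.    0.22  0.01] frac [-0.001  0.044  0.002] q6=1.49 jaw -55.0 shift frac tot [-0.0786  0.841  -0.0928] mm [-39.3 420.5 -46.4]
```

```bash
python3 -m creep '[[[-0.077,0,0],[0,0,0]],[[0,0.06,-0.007],[0,0,0]],[[0,0.085,-0.0095],[0,0,0]],[[0,0.085,-0.0095],[0,0,0]],[[0,0.085,-0.0095],[0,0,0]]]'
python3 -m creep '[[[0,0.085,-0.0095],[0,0,0]],[[0,0.085,-0.0095],[0,0,0]],[[0,0.085,-0.0095],[0,0,0]],[[0,0.085,-0.0095],[0,0,0]],[[0,0.085,-0.0095],[0,0,0]]]'
python3 -m creep '[[[0,0.07,-0.007],[0,0,0]],[[0,0.031,-0.003],[0,0,0]],[[0.06,0,0],[0,0,0]],[[0,0,0],[0,0,0]],[[0,0,0],[0,0,0]]]' 
python3 - <<'E'
from h import *
plan((*TRAY["green"],.0402),125)
E
```

```text
clock: 23.4
ee_pos: [0.4921, 0.192, 0.189]
tcp_rot: [-0.336, 1.57, -2.867]
contact_force: [0.5, 0.3, -1.0]
grip_width: 0.0587
clock: 23.9
ee_pos: [0.6334, 0.0314, 0.1885]
tcp_rot: [-0.691, 1.569, 3.061]
contact_force: [-0.4, -0.4, -3.2]
grip_width: 0.0595
clock: 24.4
ee_pos: [0.6649, -0.0048, 0.1578]
tcp_rot: [-0.778, 1.567, 2.975]
contact_force: [0.6, -0.5, -1.1]
grip_width: 0.0593
turn(deg) [0.04 0.17 0.16] frac [0.007 0.033 0.033] q6=0.84 jaw -55.0 shift frac tot [0.2353 0.0029 0.0017] mm [117.6   1.5   0.8]
```

```bash
python3 -m creep '[[[0.06,0.001,0],[0,0,0]],[[0.06,0,0],[0,0,0]],[[0.06,0,0],[0,0,0]],[[0.03,0,0],[0,0,0]],[[0.014,0,0],[0,0,0]]]' 
python3 -m creep '[[[0.003,0,0],[0,0,0]],[[0.003,0,0],[0,0,0]],[[0.001,0,0],[0,0,0]],[[0,0,0],[0,0,0]],[[0,0,0],[0,0,0]]]'
python3 - <<'E'
from h import *
plan((*TRAY["green"],.0402),125)
E
```

```text
clock: 24.9
ee_pos: [0.6659, -0.0053, 0.0464]
tcp_rot: [-0.754, 1.569, 2.999]
contact_force: [0.0, 0.5, -2.1]
grip_width: 0.059
clock: 25.4
ee_pos: [0.6672, -0.006, 0.0447]
tcp_rot: [2.428, 1.569, -0.103]
contact_force: [0.4, -0.6, -2.4]
grip_width: 0.0587
turn(deg) [-0.   -0.06 -0.05] frac [-0.001 -0.011 -0.01 ] q6=0.84 jaw -55.0 shift frac tot [ 0.009  -0.0018  0.0042] mm [ 4.5 -0.9  2.1]
```

```bash
python3 -m creep '[[[0.003,-0.001,0.003],[0,0,0]],[[0.003,0,0],[0,0,0]],[[0.002,0,0],[0,0,0]],[[0,0,0],[0,0,0]],[[0,0,0],[0,0,0]]]'
```

```text
clock: 25.9
ee_pos: [0.6652, -0.0064, 0.0403]
tcp_rot: [-0.414, 1.57, -2.944]
contact_force: [-3.1, 0.6, 3.3]
grip_width: 0.0589
```

```bash
python3 -m creep '[[[0.001,0,0],[0,0,0]],[[0.001,0,0],[0,0,0]],[[0,0,0],[0,0,0]],[[0,0,0],[0,0,0]],[[0,0,0],[0,0,0]]]'
```

```text
clock: 26.4
ee_pos: [0.6652, -0.0064, 0.0403]
tcp_rot: [-0.488, 1.57, -3.019]
contact_force: [-6.1, 0.2, 8.6]
grip_width: 0.0591
```

```bash
python3 -m creep '[[[-0.001,0,0],[0,0,0]],[[0,0,0],[0,0,0]],[[0,0,0],[0,0,0]],[[0,0,0],[0,0,0]],[[0,0,0],[0,0,0]]]' 0
python3 -m creep '[[[-0.02,0,0],[0,0,0]],[[-0.05,0,0],[0,0,0]],[[-0.07,0,0],[0,0,0]],[[-0.07,0,0],[0,0,0]],[[-0.04,0,0],[-0.4,0,0]]]'
python3 -m creep '[[[0,0,0],[-1,0,0]],[[0,0,0],[-1,0,0]],[[0,0,0],[-1,0,0]],[[0,0,0],[-1,0,0]],[[0,0,0],[-1,0,0]]]'
python3 -m creep '[[[0,0,0],[-1,0,0]],[[0,0,0],[-1,0,0]],[[0,0,0],[0,0,0]],[[0,0,0],[0,0,0]],[[0,0,0],[0,0,0]]]'
python3 - <<'E'
from h import *
plan((*OBJ["yellow"],.165),162)
E
```

```text
clock: 26.9
ee_pos: [0.6652, -0.0064, 0.0391]
tcp_rot: [-0.994, 1.571, 2.758]
contact_force: [-0.4, -0.5, 0.0]
grip_width: 0.0857
clock: 27.4
ee_pos: [0.6669, -0.0066, 0.1692]
tcp_rot: [2.38, 1.565, -0.115]
contact_force: [0.3, -1.3, 0.2]
grip_width: 0.0855
clock: 27.9
ee_pos: [0.6654, -0.0064, 0.1653]
tcp_rot: [1.966, 1.57, -0.09]
contact_force: [1.3, 1.2, -0.8]
grip_width: 0.0857
clock: 28.4
ee_pos: [0.6653, -0.0064, 0.1646]
tcp_rot: [1.688, 1.57, -0.198]
contact_force: [-0.2, -0.2, -0.2]
grip_width: 0.0853
turn(deg) [-0.07 -0.   -0.02] frac [-0.014 -0.001 -0.005] q6=0.19 jaw -18.1 shift frac tot [-0.0007 -0.4986 -0.2098] mm [  -0.4 -249.3 -104.9]
```

```bash
python3 -m creep '[[[0,-0.06,-0.026],[0,0,0]],[[0,-0.08,-0.034],[0,0,0]],[[0,-0.08,-0.034],[0,0,0]],[[0,-0.08,-0.034],[0,0,0]],[[0,-0.08,-0.034],[0,0,0]]]'
python3 -m creep '[[[0,-0.08,-0.034],[0,0,0]],[[0,-0.039,-0.014],[0,0,0]],[[0.04,0,0],[0,0,0]],[[0,0,0],[0,0,0]],[[0,0,0],[0,0,0]]]'
python3 - <<'E'
from h import *
plan((*OBJ["yellow"],.030),162)
E
```

```text
clock: 28.9
ee_pos: [0.5082, 0.1302, 0.1644]
tcp_rot: [2.489, 1.57, 0.603]
contact_force: [0.1, 0.3, 0.1]
grip_width: 0.0855
clock: 29.4
ee_pos: [0.4602, 0.1704, 0.1443]
tcp_rot: [-0.977, 1.57, -2.863]
contact_force: [-0.1, 0.4, -0.3]
grip_width: 0.0856
turn(deg) [-0.03  0.02  0.04] frac [-0.007  0.005  0.007] q6=0.52 jaw -18.0 shift frac tot [ 2.286e-01  8.000e-04 -2.000e-04] mm [ 1.143e+02  4.000e-01 -1.000e-01]
```

```bash
python3 -m creep '[[[0.06,0,0],[0,0,0]],[[0.06,0,0],[0,0,0]],[[0.06,0,0],[0,0,0]],[[0.04,0,0],[0,0,0]],[[0.009,0,0],[0,0,0]]]'
python3 -m creep '[[[0,0,0],[0,0,0]],[[0,0,0],[0,0,0]],[[0,0,0],[0,0,0]],[[0,0,0],[0,0,0]],[[0,0,0],[0,0,0]]]' 
python3 -m creep '[[[0,0,0],[0,0,0]],[[0,0,0],[0,0,0]],[[0,0,0],[0,0,0]],[[0,0,0],[0,0,0]],[[0,0,0],[0,0,0]]]' 255
python3 -m creep '[[[0,0,0],[0,0,0]],[[-0.02,0,0],[0,0,0]],[[-0.05,0,0],[0,0,0]],[[-0.08,0,0],[0,0,0]],[[-0.08,0,0],[0,0,0]]]' 
python3 - <<'E'
from h import *
plan((*TRAY["yellow"],.145),162)
E
```

```text
clock: 29.9
ee_pos: [0.4592, 0.1698, 0.0278]
tcp_rot: [-1.049, 1.566, -2.935]
contact_force: [-0.3, 0.3, 0.5]
grip_width: 0.0855
clock: 30.4
ee_pos: [0.4609, 0.1707, 0.0306]
tcp_rot: [2.099, 1.569, 0.214]
contact_force: [-0.3, 0.9, -0.2]
grip_width: 0.0854
clock: 30.9
ee_pos: [0.4608, 0.1706, 0.0302]
tcp_rot: [2.146, 1.57, 0.261]
contact_force: [-0.8, 0.3, 3.4]
grip_width: 0.0547
clock: 31.4
ee_pos: [0.4587, 0.1702, 0.1448]
tcp_rot: [-1.064, 1.567, -2.949]
contact_force: [0.7, -0.2, -1.5]
grip_width: 0.055
turn(deg) [-0.    0.1   0.19] frac [-0.     0.021  0.038] q6=0.52 jaw -18.0 shift frac tot [-0.0005  0.3133 -0.1896] mm [ -0.2 156.6 -94.8]
```

```bash
python3 -m creep '[[[0,0.06,-0.036],[0,0,0]],[[0,0.07,-0.042],[0,0,0]],[[0,0.07,-0.042],[0,0,0]],[[0,0.07,-0.042],[0,0,0]],[[0,0.039,-0.025],[0,0,0]]]'
python3 -m creep '[[[0.04,0,0],[0,0,0]],[[0.05,0,0],[0,0,0]],[[0.05,0,0],[0,0,0]],[[0.03,0,0],[0,0,0]],[[0.02,0,0],[0,0,0]]]' 
python3 -m creep '[[[0.01,0,0],[0,0,0]],[[0.006,0,0],[0,0,0]],[[0.002,0,0],[0,0,0]],[[0,0,0],[0,0,0]],[[0,0,0],[0,0,0]]]' 
python3 - <<'E'
from h import *
plan((*TRAY["yellow"],.0342),162)
E
```

```text
clock: 31.9
ee_pos: [0.6378, 0.2119, 0.1441]
tcp_rot: [-0.959, 1.57, -2.844]
contact_force: [-0.4, -0.1, -1.5]
grip_width: 0.0546
clock: 32.4
ee_pos: [0.6348, 0.2114, 0.0476]
tcp_rot: [-1.039, 1.567, -2.924]
contact_force: [0.2, 0.3, -2.2]
grip_width: 0.0548
clock: 32.9
ee_pos: [0.6368, 0.2119, 0.0419]
tcp_rot: [2.105, 1.569, 0.22]
contact_force: [0.5, 0.0, -2.3]
grip_width: 0.0551
turn(deg) [-0.   -0.05 -0.08] frac [-0.    -0.009 -0.016] q6=0.52 jaw -18.0 shift frac tot [ 0.0153  0.0003 -0.0004] mm [ 7.7  0.1 -0.2]
```

```bash
python3 -m creep '[[[0.006,0,0],[0,0,0]],[[0.004,0,0],[0,0,0]],[[0.003,0,0],[0,0,0]],[[0.001,0,0],[0,0,0]],[[0,0,0],[0,0,0]]]'
python3 -m creep '[[[0,0,0],[0,0,0]],[[0.001,0,0],[0,0,0]],[[0,0,0],[0,0,0]],[[0,0,0],[0,0,0]],[[0,0,0],[0,0,0]]]'
```

```text
clock: 33.4
ee_pos: [0.6362, 0.2117, 0.0342]
tcp_rot: [-1.132, 1.571, -3.016]
contact_force: [-1.8, -0.8, 2.0]
grip_width: 0.0549
clock: 33.9
ee_pos: [0.6362, 0.2117, 0.0343]
tcp_rot: [-0.911, 1.571, -2.796]
contact_force: [-4.0, -1.2, 6.5]
grip_width: 0.0547
```

```bash
python3 -m creep '[[[-0.001,0,0],[0,0,0]],[[0,0,0],[0,0,0]],[[0,0,0],[0,0,0]],[[0,0,0],[0,0,0]],[[0,0,0],[0,0,0]]]' 0
python3 -m creep '[[[-0.02,0,0],[0,0,0]],[[-0.05,0,0],[0,0,0]],[[-0.08,0,0],[0,0,0]],[[-0.08,0,0],[0,0,0]],[[-0.08,0,0],[0,0,0]]]'
python3 - <<'E'
from h import *
im={n:r.snapshot(n) for n in P}
def white(n,x0,x1,y0,y1,v=110):
    h=cv2.cvtColor(im[n],cv2.COLOR_RGB2HSV);m=cv2.inRange(h,(0,0,v),(180,75,255));k=np.zeros_like(m);k[y0:y1,x0:x1]=1
    b=blobs(m*k)[0]; return cv2.fitEllipse(cv2.convexHull(b[2]))[0],b
t,_=white("top",415,465,295,335);s,_=white("side",410,460,200,250)
print("flat",t,s,tri(t,s),onz("top",[t],.036))
R=[b for b in blobs(mask(im["top"],"red",v=110),40) if 440<b[1][0]<520 and 200<b[1][1]<290]
for b in R:print("red top",b[0],b[1],np.round(onz("top",[b[1]],.089)*1000,1))
t=white("top",460,510,225,275)[0];print("red rim",t,np.round(onz("top",[t],.089)*1000,1))
for b in blobs(mask(im["side"],"red",v=150),20):
    if 370<b[1][0]<430 and 160<b[1][1]<220: print("red side",b[0],b[1],tri(t,b[1]))
cv2.imwrite("pics/f1.png",np.hstack([cv2.resize(im["top"][225:345,410:510],(400,480),interpolation=2),cv2.resize(im["side"][150:246,375:455],(400,480),interpolation=2)])[...,::-1])
plan((*OBJ["flat"],.18),162)
E
```

```text
clock: 34.4
ee_pos: [0.6362, 0.2117, 0.0336]
tcp_rot: [-1.393, 1.571, 3.005]
contact_force: [-0.3, -0.3, 0.5]
grip_width: 0.0857
clock: 34.9
ee_pos: [0.6361, 0.2117, 0.1912]
tcp_rot: [2.167, 1.57, 0.282]
contact_force: [0.1, 0.4, 0.6]
grip_width: 0.0851
flat (438.7856140136719, 314.53216552734375) (435.72662353515625, 221.90440368652344) (array([ 0.37721119, -0.30145402,  0.03466327]), np.float64(1.4811229531260275)) [[ 0.37643561 -0.30134217  0.036     ]]
red top 382.5 [468.25708061 258.2087146 ] [[ 499.  -358.2   89. ]]
red top 184.0 [485.69293478 248.88858696] [[ 520.7 -399.1   89. ]]
red rim (485.3311767578125, 249.4453887939453) [[ 519.4 -398.2   89. ]]
red side 43.0 [402.29069767 176.        ] (array([ 0.52032074, -0.39763855,  0.08947206]), np.float64(2.081155138730847))
turn(deg) [ 0.   -0.43 -0.74] frac [ 0.    -0.086 -0.147] q6=0.52 jaw -18.0 shift frac tot [ 0.0375 -0.1841  1.1409] mm [ 18.8 -92.  570.4]
```

View pics/f1.png

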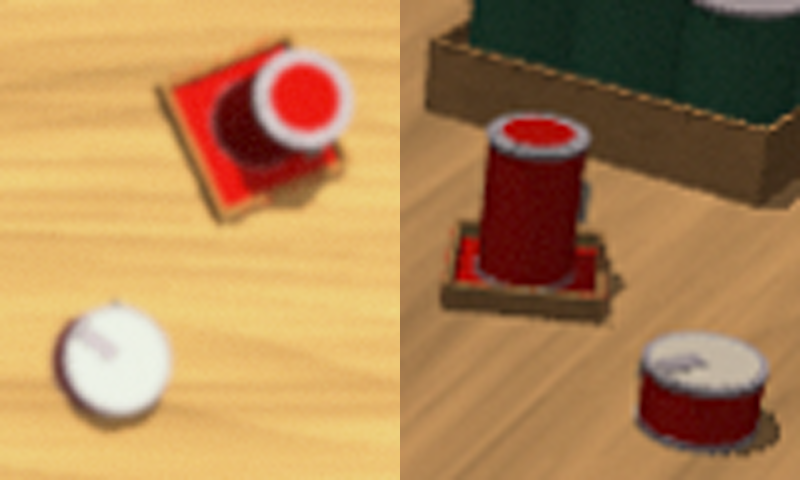

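The red tin stands upright in its tray, with its lid at about (303,97) in the left half. The flat tin at (117,360) has a small bump at its top edge (+x side), so I'll grip it along y.

```bash
python3 -m creep '[[[0,0,0],[1,0,0]],[[0,0,0],[1,0,0]],[[0,0,0],[1,0,0]],[[0,0,0],[1,0,0]],[[0,0,0],[1,0,0]]]'
python3 -m creep '[[[0,0,0],[1,0,0]],[[0,0,0],[1,0,0]],[[0,0,0],[1,0,0]],[[0,0,0],[1,0,0]],[[0,0,0],[1,0,0]]]'
python3 -m creep '[[[0,0,0],[1,0,0]],[[0,0,0],[1,0,0]],[[0,0,0],[1,0,0]],[[0,0,0],[1,0,0]],[[0,0,0],[0.4,0,0]]]'
python3 - <<'E'
from h import *
plan((*OBJ["flat"],.18),90)
E
```

```text
clock: 35.5
ee_pos: [0.636, 0.2117, 0.1888]
tcp_rot: [-0.585, 1.571, -2.91]
contact_force: [0.1, -1.1, -0.4]
grip_width: 0.0853
clock: 36.0
ee_pos: [0.636, 0.2117, 0.1888]
tcp_rot: [-0.361, 1.571, -3.122]
contact_force: [0.8, 0.2, -0.3]
grip_width: 0.0854
clock: 36.5
ee_pos: [0.636, 0.2117, 0.1888]
tcp_rot: [0.103, 1.571, -3.041]
contact_force: [-0.1, -0.5, 0.2]
grip_width: 0.0855
turn(deg) [-0.14  0.01 -0.  ] frac [-0.027  0.002 -0.   ] q6=1.78 jaw -90.1 shift frac tot [0.0176 1.0261 0.5191] mm [  8.8 513.1 259.5]
```

```bash
python3 -m creep '[[[0,0.06,0.03],[0,0,0]],[[0,0.08,0.04],[0,0,0]],[[0,0.08,0.04],[0,0,0]],[[0,0.08,0.04],[0,0,0]],[[0,0.08,0.041],[0,0,0]]]'
python3 -m creep '[[[0,0.08,0.041],[0,0,0]],[[0,0.08,0.041],[0,0,0]],[[0,0.08,0.041],[0,0,0]],[[0,0.08,0.041],[0,0,0]],[[0,0.08,0.041],[0,0,0]]]'
python3 -m creep '[[[0,0.08,0.041],[0,0,0]],[[0,0.08,0.041],[0,0,0]],[[0,0.056,0.028],[0,0,0]],[[0,0.03,0.012],[0,0,0]],[[0.04,0,0],[0,0,0]]]'
python3 -m creep '[[[0.06,0,0],[0,0,0]],[[0.06,0,0],[0,0,0]],[[0.06,0,0],[0,0,0]],[[0,0,0],[0,0,0]],[[0,0,0],[0,0,0]]]'
python3 - <<'E'
from h import *
plan((.3768,-.3014,.003),90)
E
```

```text
clock: 37.0
ee_pos: [0.5396, 0.0204, 0.1889]
tcp_rot: [2.605, 1.57, -0.536]
contact_force: [0.5, -0.8, -0.0]
grip_width: 0.0853
clock: 37.5
ee_pos: [0.437, -0.1796, 0.1891]
tcp_rot: [2.583, 1.57, -0.558]
contact_force: [0.8, -0.4, 0.1]
grip_width: 0.0853
clock: 38.0
ee_pos: [0.3775, -0.3048, 0.1719]
tcp_rot: [2.248, 1.564, -0.897]
contact_force: [1.4, 0.0, 0.7]
grip_width: 0.0853
clock: 38.5
ee_pos: [0.377, -0.3011, 0.079]
tcp_rot: [-0.866, 1.57, 2.275]
contact_force: [-0.0, -0.5, 0.6]
grip_width: 0.0856
turn(deg) [-0.    0.03  0.04] frac [-0.001  0.006  0.007] q6=0.74 jaw -90.0 shift frac tot [0.152  0.0006 0.0004] mm [76.   0.3  0.2]
```

```bash
python3 -m creep '[[[0.05,0,0],[0,0,0]],[[0.05,0,0],[0,0,0]],[[0.03,0,0],[0,0,0]],[[0.014,0,0],[0,0,0]],[[0.004,0,0],[0,0,0]]]'
python3 -m creep '[[[0,0,0],[0,0,0]],[[0,0,0],[0,0,0]],[[0,0,0],[0,0,0]],[[0,0,0],[0,0,0]],[[0,0,0],[0,0,0]]]' 
python3 -m creep '[[[0,0,0],[0,0,0]],[[0,0,0],[0,0,0]],[[0,0,0],[0,0,0]],[[0,0,0],[0,0,0]],[[0,0,0],[0,0,0]]]' 255
python3 - <<'E'
from h import *
plan((.3768,-.3014,.003),90)
E
```

```text
clock: 39.0
ee_pos: [0.3779, -0.302, 0.0059]
tcp_rot: [2.316, 1.569, -0.825]
contact_force: [-0.9, -1.3, -0.2]
grip_width: 0.0856
clock: 39.5
ee_pos: [0.3773, -0.3014, 0.0051]
tcp_rot: [2.374, 1.57, -0.767]
contact_force: [0.5, 0.2, -0.2]
grip_width: 0.0856
clock: 40.0
ee_pos: [0.3775, -0.3017, 0.0053]
tcp_rot: [2.347, 1.57, -0.794]
contact_force: [0.7, -0.2, 3.1]
grip_width: 0.0606
turn(deg) [-0.01 -0.04 -0.04] frac [-0.001 -0.008 -0.008] q6=0.74 jaw -90.0 shift frac tot [ 0.0046 -0.0006  0.0015] mm [ 2.3 -0.3  0.7]
```

```bash
python3 -m creep '[[[-0.02,0,0],[0,0,0]],[[-0.06,0,0],[0,0,0]],[[-0.08,0,0],[0,0,0]],[[-0.08,0,0],[0,0,0]],[[-0.08,0,0],[0,0,0]]]'
python3 -m creep '[[[-0.03,0,0],[0,0,0]],[[0,0,0],[0,0,0]],[[0,0,0],[0,0,0]],[[0,0,0],[0,0,0]],[[0,0,0],[0,0,0]]]'
python3 - <<'E'
from h import *
plan((.5210,-.3983,.15),90)
E
```

```text
clock: 40.5
ee_pos: [0.3765, -0.3005, 0.1659]
tcp_rot: [-0.775, 1.569, 2.367]
contact_force: [0.7, -0.6, -1.6]
grip_width: 0.0607
clock: 41.0
ee_pos: [0.3762, -0.3002, 0.1771]
tcp_rot: [-0.822, 1.566, 2.32]
contact_force: [-0.1, -0.5, -1.1]
grip_width: 0.0604
turn(deg) [-0.    0.19  0.2 ] frac [-0.001  0.037  0.04 ] q6=0.74 jaw -90.0 shift frac tot [ 0.0541  0.1961 -0.2896] mm [  27.1   98.1 -144.8]
```

```bash
python3 -m creep '[[[0,0.03,-0.045],[0,0,0]],[[0,0.045,-0.067],[0,0,0]],[[0,0.045,-0.067],[0,0,0]],[[0,0.045,-0.067],[0,0,0]],[[0,0.029,-0.042],[0,0,0]]]'
python3 -m creep '[[[0.02,0,0],[0,0,0]],[[0.03,0,0],[0,0,0]],[[0.01,0,0],[0,0,0]],[[0,0,0],[0,0,0]],[[0,0,0],[0,0,0]]]'
python3 -m creep '[[[0.02,0,0],[0,0,0]],[[0.03,0,0],[0,0,0]],[[0.02,0,0],[0,0,0]],[[0,0,0],[0,0,0]],[[0,0,0],[0,0,0]]]'
python3 -m creep '[[[0.004,0,0],[0,0,0]],[[0,0,0],[0,0,0]],[[0,0,0],[0,0,0]],[[0,0,0],[0,0,0]],[[0,0,0],[0,0,0]]]'
python3 - <<'E'
from h import *
plan((.5210,-.3983,.0943),90)
im={n:r.snapshot(n) for n in P}
cv2.imwrite("pics/s1.png",np.hstack([cv2.resize(im["top"][200:320,410:510],(400,480),interpolation=2),cv2.resize(im["side"][120:240,345:445],(400,480),interpolation=2)])[...,::-1])
E
```

```text
clock: 41.5
ee_pos: [0.5225, -0.399, 0.1775]
tcp_rot: [-0.794, 1.568, 2.348]
contact_force: [-0.2, -0.1, -0.9]
grip_width: 0.0607
clock: 42.0
ee_pos: [0.5205, -0.3978, 0.1496]
tcp_rot: [-0.775, 1.57, 2.366]
contact_force: [0.4, 0.0, -1.1]
grip_width: 0.0605
clock: 42.5
ee_pos: [0.5208, -0.398, 0.1139]
tcp_rot: [-0.792, 1.569, 2.35]
contact_force: [0.5, 0.3, -0.4]
grip_width: 0.0605
clock: 43.0
ee_pos: [0.5213, -0.3984, 0.1131]
tcp_rot: [2.375, 1.57, -0.766]
contact_force: [0.1, -0.1, -2.2]
grip_width: 0.0606
turn(deg) [-0.   -0.02 -0.02] frac [-0.    -0.004 -0.003] q6=0.80 jaw -90.0 shift frac tot [ 0.0375 -0.0001  0.0005] mm [18.8 -0.1  0.3]
```

View pics/s1.png

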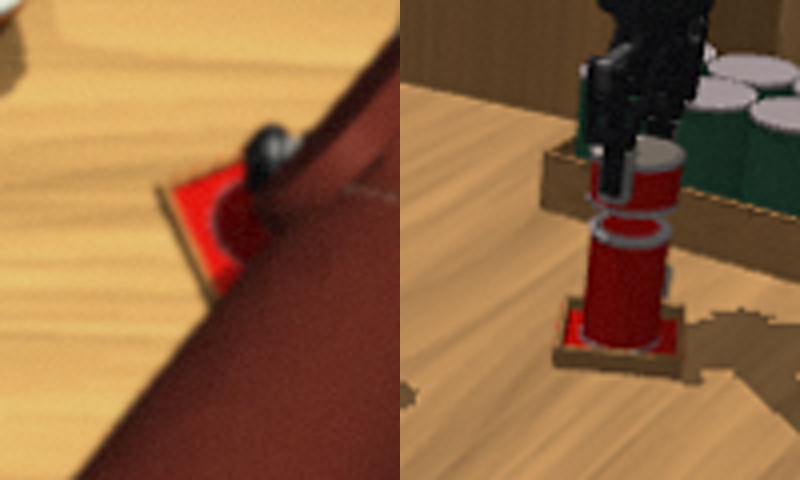

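The flat tin hangs level above the red tin in the side half (flat at about (640,175), red lid at (631,230)). I'll check sideways alignment against projected outlines.

```bash
python3 - <<'E'
from h import *
im=r.snapshot("side");cv2.imwrite("pics/side_s.png",im[...,::-1])
p=P["side"];T=np.linalg.inv(p["world_from_camera"])
def proj(X): return cv2.projectPoints(np.float64(X),cv2.Rodrigues(T[:3,:3])[0],T[:3,3],np.array(p["intrinsics"]),np.array(p["dist"]))[0].reshape(-1,2)
a=np.linspace(0,2*np.pi,72)
v=cv2.resize(im[150:205,380:430],None,fx=12,fy=10.9,interpolation=2)[...,::-1].copy()
for z,R,c in((.1438,.031,(0,255,255)),(.1078,.031,(0,255,255)),(.089,.028,(0,255,0)),(.004,.028,(0,255,0))):
    q=proj(np.c_[.5205+R*np.cos(a),-.398+R*np.sin(a),0*a+z])
    print(z,q.min(0).round(1),q.max(0).round(1))
    cv2.polylines(v,[np.int32((q-[380,150]+.5)*[12,10.9])],True,c,1)
cv2.imwrite("pics/ov.png",v)
E
```

```text
0.1438 [393.  153.1] [416.4 161.3]
0.1078 [391.8 165.5] [414.9 174.1]
0.089 [392.3 172.2] [413.  180.2]
0.004 [389.7 199.8] [409.7 208.6]
```

View pics/ov.png

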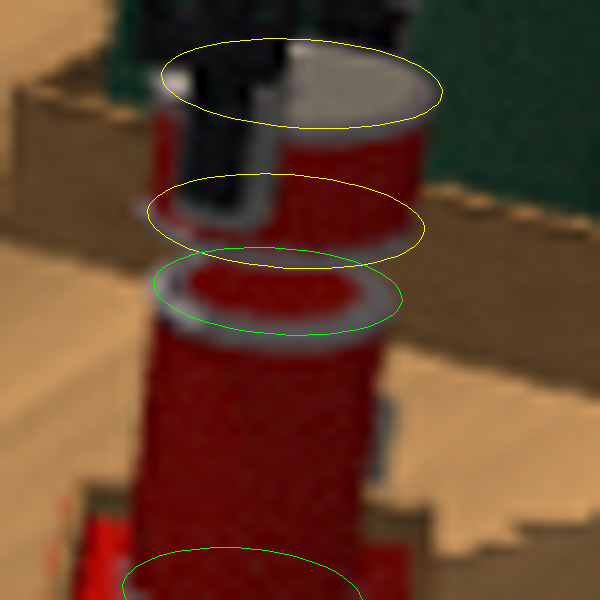

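Both outlines agree with the prediction to within about 1 mm, so I lower.

```bash
python3 -m creep '[[[0.01,0,0],[0,0,0]],[[0.01,0,0],[0,0,0]],[[0.008,0,0],[0,0,0]],[[0.003,0,0],[0,0,0]],[[0,0,0],[0,0,0]]]'
python3 -m creep '[[[0.002,0,0],[0,0,0]],[[0.001,0,0],[0,0,0]],[[0.001,0,0],[0,0,0]],[[0,0,0],[0,0,0]],[[0,0,0],[0,0,0]]]'
```

```text
clock: 43.65
ee_pos: [0.5209, -0.398, 0.0966]
tcp_rot: [-0.752, 1.57, 2.39]
contact_force: [-1.2, -0.3, -1.1]
grip_width: 0.0607
clock: 44.15
ee_pos: [0.5212, -0.3983, 0.0954]
tcp_rot: [2.456, 1.571, -0.686]
contact_force: [0.0, 0.2, -1.2]
grip_width: 0.0603
```

```bash
python3 -m creep '[[[0.001,0,0],[0,0,0]],[[0.001,0,0],[0,0,0]],[[0,0,0],[0,0,0]],[[0,0,0],[0,0,0]],[[0,0,0],[0,0,0]]]'
```

```text
clock: 44.65
ee_pos: [0.5212, -0.3983, 0.0943]
tcp_rot: [2.656, 1.571, -0.485]
contact_force: [0.6, -0.1, -1.3]
grip_width: 0.0603
```

```bash
python3 -m creep '[[[0.001,0,0],[0,0,0]],[[0,0,0],[0,0,0]],[[0,0,0],[0,0,0]],[[0,0,0],[0,0,0]],[[0,0,0],[0,0,0]]]'
```

```text
clock: 45.15
ee_pos: [0.5213, -0.3983, 0.0943]
tcp_rot: [2.655, 1.571, -0.486]
contact_force: [-2.6, 1.3, 4.4]
grip_width: 0.0604
```

```bash
python3 -m creep '[[[0.001,0,0],[0,0,0]],[[0,0,0],[0,0,0]],[[0,0,0],[0,0,0]],[[0,0,0],[0,0,0]],[[0,0,0],[0,0,0]]]'
```

```text
clock: 45.65
ee_pos: [0.5214, -0.3984, 0.0943]
tcp_rot: [2.707, 1.57, -0.435]
contact_force: [-2.3, 1.9, 5.6]
grip_width: 0.0606
```

```bash
python3 -m creep '[[[-0.001,0,0],[0,0,0]],[[0,0,0],[0,0,0]],[[0,0,0],[0,0,0]],[[0,0,0],[0,0,0]],[[0,0,0],[0,0,0]]]' 0
python3 -m creep '[[[0,0,0],[0,0,0]],[[-0.02,0,0],[0,0,0]],[[-0.04,0,0],[0,0,0]],[[-0.06,0,0],[0,0,0]],[[-0.06,0,0],[0,0,0]]]'
python3 -m creep '[[[-0.04,0,0],[0,0,0]],[[0,-0.08,0.03],[0,0,0]],[[0,-0.08,0.03],[0,0,0]],[[0,-0.08,0.03],[0,0,0]],[[0,-0.08,0.03],[0,0,0]]]'
python3 -m creep '[[[0,-0.08,0.03],[0,0,0]],[[0,-0.08,0.03],[0,0,0]],[[0,-0.08,0.03],[0,0,0]],[[0,0,0],[0,0,0]],[[0,0,0],[0,0,0]]]'
python3 - <<'E'
from h import *
im={n:r.snapshot(n) for n in P}
def white(n,x0,x1,y0,y1,v=110):
    h=cv2.cvtColor(im[n],cv2.COLOR_RGB2HSV);m=cv2.inRange(h,(0,0,v),(180,75,255));k=np.zeros_like(m);k[y0:y1,x0:x1]=1
    b=blobs(m*k)[0]; return cv2.fitEllipse(cv2.convexHull(b[2]))[0],b[0]
t,a=white("top",465,515,220,275);print("flat lid",t,a,np.round(onz("top",[t],.125)*1000,1))
s,a=white("side",385,425,145,180);print(s,a,tri(t,s))
for c,z,w in(("green",.084,(665,-6)),("yellow",.076,(637,212))):
    for a,uv,k in blobs(mask(im["top"],c,v=110),40):
        print(c,a,np.round(onz("top",[uv],z)*1000,1))
print([(d["rect"],d["conf"]) for d in r.find_in("top","jar_mid")][:1])
cv2.imwrite("pics/endt.png",cv2.resize(im["top"][150:350,100:520],None,fx=1.9,fy=1.9,interpolation=2)[...,::-1])
cv2.imwrite("pics/ends.png",cv2.resize(im["side"][130:430,110:470],None,fx=2,fy=2,interpolation=2)[...,::-1])
E
```

```text
clock: 46.15
ee_pos: [0.5211, -0.3982, 0.0935]
tcp_rot: [-0.651, 1.571, 2.491]
contact_force: [-1.0, 0.1, -0.3]
grip_width: 0.0856
clock: 46.65
ee_pos: [0.521, -0.3981, 0.1851]
tcp_rot: [-0.77, 1.57, 2.371]
contact_force: [0.1, -0.8, 0.5]
grip_width: 0.0854
clock: 47.15
ee_pos: [0.4606, -0.2371, 0.2047]
tcp_rot: [2.639, 1.57, -0.503]
contact_force: [0.5, -0.5, -0.2]
grip_width: 0.0853
clock: 47.65
ee_pos: [0.4164, -0.1179, 0.2048]
tcp_rot: [2.578, 1.568, -0.562]
contact_force: [0.5, -0.2, -0.8]
grip_width: 0.0854
flat lid (491.3758850097656, 245.9491424560547) 594.0 [[ 520.6 -398.8  125. ]]Traceback (most recent call last):
  File "<stdin>", line 7, in <module>
  File "<stdin>", line 5, in white
IndexError: list index out of range
```

```bash
python3 - <<'E'
from h import *
im={n:r.snapshot(n) for n in P}
for c,z in(("green",.084),("yellow",.076)):
    for a,uv,k in blobs(mask(im["top"],c,v=110),40):
        if a<400: print(c,a,np.round(onz("top",[uv],z)*1000,1))
print([(d["rect"],d["conf"]) for d in r.find_in("top","jar_mid")][:1])
cv2.imwrite("pics/endt.png",cv2.resize(im["top"][150:350,100:520],None,fx=1.9,fy=1.9,interpolation=2)[...,::-1])
cv2.imwrite("pics/ends.png",cv2.resize(im["side"][130:430,110:470],None,fx=2,fy=2,interpolation=2)[...,::-1])
E
```

```text
green 171.5 [[666.3  -6.5  84. ]]
green 92.0 [[630.1  20.6  84. ]]
yellow 380.5 [[610.  190.9  76. ]]
yellow 167.0 [[635.8 211.5  76. ]]
[([462.5, 244.7, 482.1, 265.9], 0.23)]
```

View pics/endt.png

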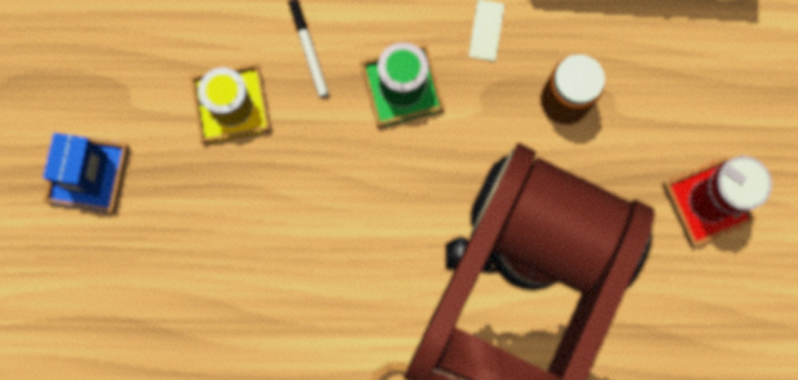

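View pics/ends.png

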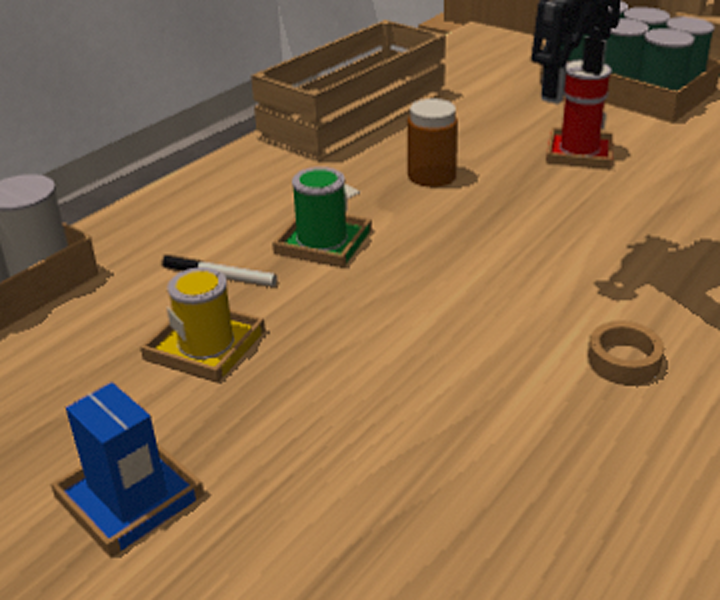

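The top view shows every item upright in its own tray: carton (72,160), yellow (222,92), green (403,67), and the white lid of the stack (742,183). The jar is still at (578,80). The side view agrees, and the arm is clear of everything.

```bash
python3 -c "
from workcell import r
s=r.read_state();print(s['clock'],s['contact_force']);print(r.job_done())"
```

```text
47.9 [-0.64987919  0.1356356   0.19990075]
the job is handed in; nothing more can be done
None
```

I put the red, green and yellow tins and the blue carton upright in the trays of their own colour, then set the flat tin on the red tin. I handed the job in at 47.9 s. Each item was lowered to light contact (under 9 N) before I let go.

Last checks before hand-in:
- **Positions:** the flat lid was at (520.6, −398.8) mm and the red tin at about (520, −398.5) mm, so the stack is centred to about 1 mm. The green and yellow tins were within about 2 mm of their tray centres. I checked the carton only by eye: it stands upright inside the blue tray.
- **Jar:** it stands at the same pixel as at the start. The detector lost it in the last picture, giving only a 0.23-confidence match elsewhere, so this rests on looking at the picture.
- **Failed check:** the side-view measurement of the stacked lid failed because the colour threshold found nothing. Its height was therefore not triangulated, but the side picture shows it sitting level, and contact came at exactly the expected height.

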